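# Close and secure the fragment case

## Task

Put the papyrus fragments away for the night: with your fingertips, gently push the case's open glazed lid down until it is fully shut, without letting it slam. Then push both slide catches on the front ledge fully home over the lid's rim, in either order. Only push, gently: pinch and lift nothing, leave the case where it stands and the other things on the table undisturbed.

Things in the scene. Friction and masses are not known exactly. Their poses are not given: they have to be found in the camera images.
- case: Low wooden storage case, 220 (x) by 260 (y) mm, loose on the table, 3 kg. Origin: centre of its underside, on the table. Its x axis points from the front ledge (nearest the robot) towards the hinge, its z up, its y along the hinge. The tray takes x -60..110 mm and is 60 mm high; the solid front ledge takes x -110..-60 mm and is 66 mm high. The two catches lie on the ledge at y = +70 mm (left) and y = -70 mm (right).
- lid_hinge (a point): Middle of the lid's hinge line, at case x 110, y 0, z 60 mm: the back top edge of the tray. The hinge line runs along the case's y.
- lid_edge (a point): Middle of the free edge of the lid, on its outer (upper) face. The lid is a glazed wooden frame 170 mm deep from the hinge, 260 mm wide, 10 mm thick with a 25 mm wide rim and glass set 1 mm below the rim's outer face; the hinge axis lies in its inner (lower) face. Shut, its outer face is level, 70 mm above the table.
- lid (a joint): Opening angle of the lid, rad: 0 shut (a stop), 1.57 upright; opens upward and away from the ledge. It starts at 0.9 to 1.3, leaning over the tray. The hinge is stiff: the lid stays where it is left, and about 1 to 3 N at its free edge moves it shut.
- catch_left (a joint): Travel of the left catch, m: 0 drawn back, 0.030 fully home against its stop; grows as it is pushed along the case's +x, over the lid's rim. It starts within 0.005 of drawn back. About 2 N moves it; it stays where it is left.
- catch_left_knob (a point): The left catch's push knob: an upright round steel stud, 16 mm diameter, 26 mm tall, on a flat steel bar 16 mm wide. The point is the centre of the stud's top, 105 mm above the table; the stud's foot is 79 mm above the table. At travel 0 it stands at case x -100, y 70 mm.
- catch_right (a joint): Travel of the right catch, m: as the left one.
- catch_right_knob (a point): The right catch's push knob: an upright round steel stud, 16 mm diameter, 26 mm tall, on a flat steel bar 16 mm wide. The point is the centre of the stud's top, 105 mm above the table; the stud's foot is 79 mm above the table. At travel 0 it stands at case x -100, y -70 mm.
- jar: Bystander: lidded jar, 48 mm across, 65 mm tall, beside the case on the left. Origin: centre of its underside.
- bowl: Bystander: white porcelain bowl, 84 mm across, 35 mm tall, beside the case on the right. Origin: centre of its underside.
- weight: Bystander: dark steel weight with a grip, 44 mm across, 58 mm tall, in front of the case. Origin: centre of its underside.
- tape: Bystander: roll of paper tape lying flat, 70 mm across, 20 mm tall. Origin: centre of its underside.
- loupe: Bystander: black loupe, 38 mm across, 40 mm tall. Origin: centre of its underside.

How it is judged:
By the outcome, as a careful person would: the job done as asked, in the order asked, and still so for the second after the job is handed in, with the robot touching nothing.
It also fails if it takes over 51 s, if anything falls off the work surface, if the arm or the gripper's body presses on something with over 40 N, if the wrist force passes 120 N, or if a joint passes its speed limit or range.

## Robot

A 6-joint arm with a two-finger parallel gripper is mounted at the origin on the work surface. World frame = base frame: x ahead of the robot, y to its left, z up, the work surface at z = 0. Lengths are in mm, angles in rad, forces in N, time in s.
With the tool pointing down it reaches from about 350 to 775 mm from the base axis. Payload 7.3 kg.
Tool frame: the origin (TCP) lies midway between the tips of the shut fingers; the grasp point (between the pads) lies 19 mm behind it; z points along the fingers, y is the line along which they close (so a half turn about z gives the same grasp; the last joint's range is limited). The gripper opens to 92 mm and grips with 3 to 60 N. Pads are 19 mm wide; open, the fingers measure 130 mm over their backs; the gripper's body (75 mm by 190 mm) begins 47 mm behind the grasp point.
Start: joints at [-1.476, 0.342, 1.524, -0, 1.275, -0.146], TCP at [125.223, -509.867, 226.741] pointing down, gripper open.
Joint ranges: [-2.53, 2.53], [-0.77, 2.02], [0.04, 2.7], [-1, 4.14], [0.28, 2.66], [-3.11, 3.11]. Speed limits (rad/s): [2.57, 2.57, 3.14, 3.14, 3.14, 3.14].

## Interface

Orientations are given as [roll, pitch, yaw] about the fixed x, y, z axes, in that order (R = Rz(yaw) Ry(pitch) Rx(roll)).
In Python, from plant import bot gives the robot as it stands.
- The arm moves only by the tool jog_arm, never from a script. Its arguments are lists of equal length, an entry for each row: "dp": the shift along the tool's x, y, z in m, a list of three; "twist": the turn about the tool's z in degrees. A call has 1 to 10 rows; each row shifts and turns the commanded pose from where the row before left it, along the tool's axes as they then stand; what a row does not reach is not made up. A row lasts 1/8 s, in which the tool goes at most 62.5 mm and 10.7 degrees, less where a joint would pass 70% of its speed; a pose out of reach is approached as far as the arm can. A call is refused whole if a number of a shift passes 0.0625 or a number of a turn 10.7, either way. A call with a gripper value outside its range is refused whole. "jaw" is the finger opening in m, from 0 to 0.0918, set as the call begins (left out, the last holds). The fingers move at their own pace and stop on an object; the grip force is fixed at half the most. Time passes only in rows, so rows that do not move let the fingers close. It gives the time, the measured TCP pose, the force, the opening and the grip force at its end, in the units of the state.
- bot.get_obs(): the state, without advancing time (a new reading comes with each control period).
- bot.capture(name): name is "side" or "top"; returns the picture (480x640x3 uint8, blue, green, red); there is no depth.
- bot.camera_params(name): a dict with "fx", "fy", "cx", "cy" (pixels), "R" (3x3) and "t" (3): a world point X has camera coordinates R X + t. Camera axes: x right, y down, z forward; pixel columns grow to the right and rows downward; lengths in mm; the calibration is good to about 2 mm. A picture is of the moment at which its call begins. camera_params takes no time and is no camera call.
- bot.close_job(): hands the job in; it is judged then, once.
Trained networks look in the newest picture that a camera, given by its name, has taken for a name from the list of things; names that differ only in an ending like _2 or _b are one class to them, and where a whole thing is asked for, a point or a joint stands for the part that bears it (a point fixed in the world has none). Each returns a list of dicts, best first, with "confidence" (0 to 1); they miss things now and then, are a little off and sometimes report something else, mostly with a low value. They report only what shows in the picture. A call takes as long as a camera call.
- bot.find_in(camera, label): "bbox" ([centre column, centre row, width, height] in pixels, round what is visible of it).
- bot.masks_of(camera, label): "pixels" (480x640 bool, what is visible of it) and "bbox" ([centre column, centre row, width, height] in pixels, round what is visible of it).
The state is a dict: "time": time; "joint_positions": joint angles; "dq": joint speeds; "tau": joint torques, N m; "tool_pos": TCP position; "tcp_rot": TCP orientation; "contact_force": force on the tool from outside, world axes, zero at the start; "moment": the same for the moment, N m; "grip_width": finger opening in mm; "finger_force": force on a finger pad.
Only numpy, scipy, OpenCV 4.12 (cv2) and the standard library are available. Lean on these libraries where they do the work, as an engineer would, in place of code of your own. Each camera call takes 0.05 s, during which the arm holds its last target. There are 200 camera calls.

## Working session

There is one attempt and no reset: what is moved stays moved. The work goes in short steps, Python scripts to look and compute and a tool call to move; the robot and the scene stay as the last step left them, time stands still between calls to the robot, and variables do not carry over. Pictures are saved under pics/ and viewed, at most 10 in all, crops included, and the job is handed in when it is done.

Besides the shell and the picture viewer there is one more tool, called after ">>>" as name(argument=value, ...), one argument or row to a line, values as JSON. jog_arm: Moves the arm, as the interface text tells. Its arguments: {"type":"object","properties":{"dp":{"type":"array"},"twist":{"type":"array"},"jaw":{"type":"number"}},"required":["dp","twist"]}

```bash
mkdir -p pics; python3 - <<'E'
from plant import bot
import cv2,numpy as np
o=bot.get_obs();print(o['time'],o['tool_pos'],o['tcp_rot'],o['contact_force'])
for c in('side','top'):
    cv2.imwrite(f'pics/{c}0.png',bot.capture(c))
    p=bot.camera_params(c);print(c,p['fx'],p['cx'],p['cy'],np.round(p['R'],3).tolist(),np.round(p['t'],1))
    for l in('case','catch_left_knob','catch_right_knob','lid_edge','jar','bowl','weight','tape','loupe'):
        print(l,[(np.round(d['bbox']).tolist(),round(d['confidence'],2)) for d in bot.find_in(c,l)][:2])
E
```

```text
0.0 [ 125.17211784 -509.43145344  226.04525586] [-3.14006709e+00 -2.53642266e-04  2.40766045e-01] [0.64575202 0.29529637 0.0678666 ]
side 492.34029664380444 317.91590563103813 236.89433010075464 [[-0.942, -0.336, -0.002], [-0.192, 0.545, -0.816], [0.275, -0.768, -0.578]] [535.2 179.5 644.8]
case [([327.0, 215.0, 159.0, 200.0], 0.81)]
catch_left_knob [([386.0, 245.0, 29.0, 20.0], 0.79), ([378.0, 196.0, 24.0, 18.0], 0.26)]
catch_right_knob [([380.0, 193.0, 33.0, 17.0], 0.67)]
lid_edge [([278.0, 200.0, 63.0, 167.0], 0.84), ([378.0, 195.0, 26.0, 15.0], 0.64)]
jar [([295.0, 328.0, 38.0, 56.0], 0.66)]
bowl [([320.0, 188.0, 23.0, 16.0], 0.88), ([425.0, 245.0, 29.0, 42.0], 0.47)]
weight [([423.0, 245.0, 25.0, 38.0], 0.64)]
tape [([377.0, 194.0, 30.0, 19.0], 0.73)]
loupe [([414.0, 333.0, 29.0, 43.0], 0.62)]
top 622.1130578019656 319.97986675955053 232.17320753518402 [[0.1, -0.995, 0.005], [-0.971, -0.098, -0.216], [0.216, 0.017, -0.976]] [-32.9 575.8 889.6]
case [([373.0, 247.0, 204.0, 186.0], 0.97)]
catch_left_knob [([338.0, 309.0, 20.0, 27.0], 0.87), ([510.0, 281.0, 50.0, 45.0], 0.43)]
catch_right_knob [([433.0, 286.0, 15.0, 29.0], 0.91)]
lid_edge [([370.0, 189.0, 198.0, 65.0], 0.75)]
jar [([248.0, 246.0, 34.0, 34.0], 0.92), ([432.0, 286.0, 26.0, 33.0], 0.17)]
bowl [([483.0, 199.0, 55.0, 50.0], 0.7), ([372.0, 245.0, 204.0, 181.0], 0.21)]
weight [([401.0, 349.0, 30.0, 29.0], 0.66)]
tape [([510.0, 282.0, 53.0, 48.0], 0.85)]
loupe [([272.0, 349.0, 27.0, 22.0], 0.65)]
```

View pics/top0.png

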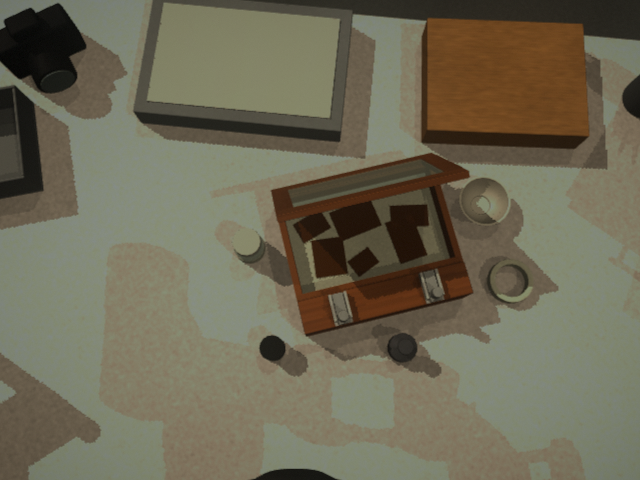

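View pics/side0.png

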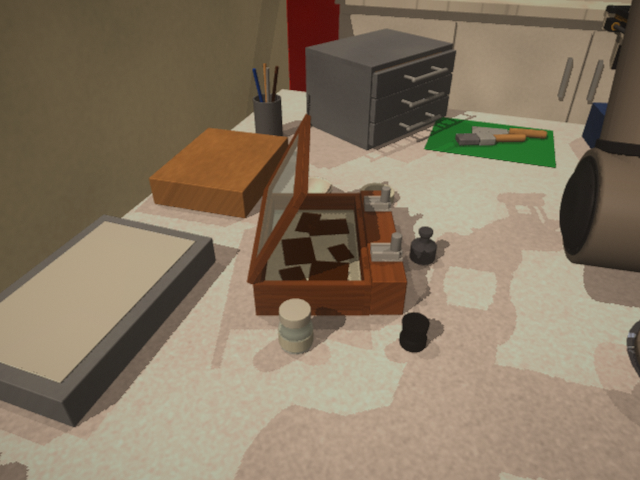

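The top view shows the case spanning about (275–470, 155–335) with its ledge at the bottom, knobs near (343,317) and (435,292), and the lid leaning open at the top. The side view shows the knobs near (396,243) and (385,193), and the lid's free edge from about (253,275) to (307,120). I'll zoom in for point picks.

```bash
python3 - <<'E'
import cv2
a=cv2.imread('pics/top0.png')[145:345,265:480];cv2.imwrite('pics/tc.png',cv2.resize(a,None,fx=3,fy=3,interpolation=cv2.INTER_CUBIC))
a=cv2.imread('pics/side0.png')[115:320,240:440];cv2.imwrite('pics/sc.png',cv2.resize(a,None,fx=2.9,fy=2.9,interpolation=cv2.INTER_CUBIC))
E
```

```text
(no output)
```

View pics/tc.png

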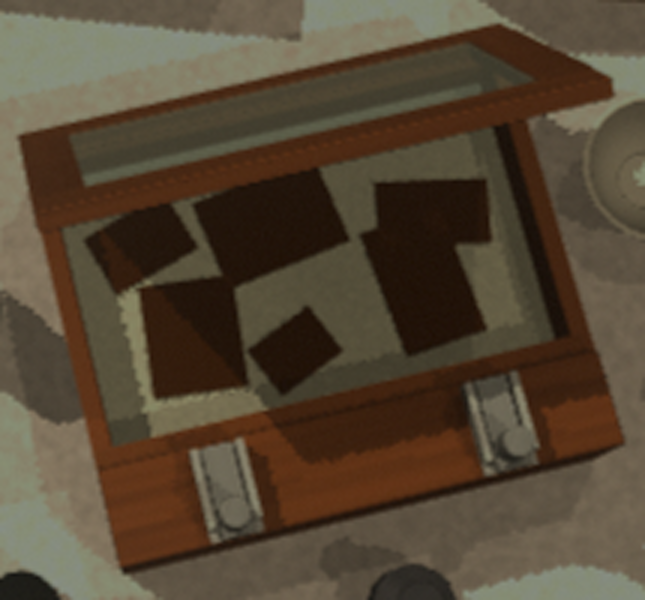

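View pics/sc.png

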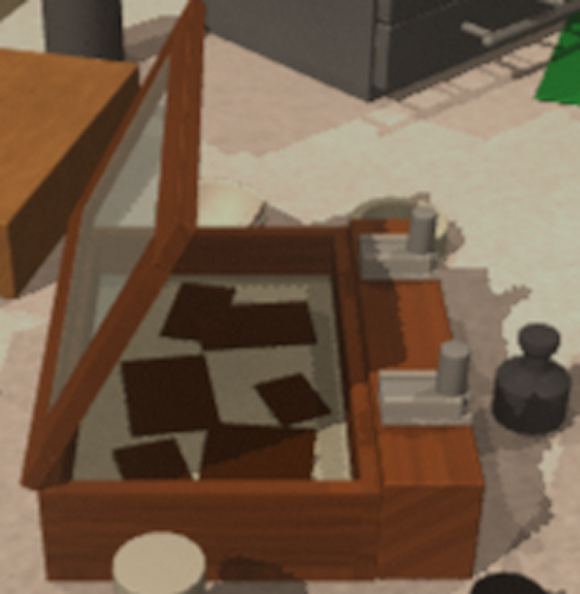

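```bash
cat > geo.py <<'E'
import numpy as np
from plant import bot
P={c:bot.camera_params(c) for c in('side','top')}
def proj(c,X):
    p=P[c];q=np.asarray(p['R'])@X+np.asarray(p['t']).ravel();return np.array([p['fx']*q[0]/q[2]+p['cx'],p['fy']*q[1]/q[2]+p['cy']])
def W(s,q):
    c,n=np.cos(s[2]),np.sin(s[2]);return np.array([s[0]+c*q[0]-n*q[1],s[1]+n*q[0]+c*q[1],q[2]])
def lid(a,r,y,h): # r from hinge, h above inner face
    return [110-r*np.cos(a)+h*np.sin(a),y,60+r*np.sin(a)+h*np.cos(a)]
def tri(u,v): # side px, top px
    A=[]
    for c,(x,y) in(('side',u),('top',v)):
        p=P[c];M=np.c_[p['R'],np.ravel(p['t'])];n=[(x-p['cx'])/p['fx'],(y-p['cy'])/p['fy']]
        A+=[n[0]*M[2]-M[0],n[1]*M[2]-M[1]]
    A=np.array(A);return np.linalg.lstsq(A[:,:3],-A[:,3],rcond=None)[0]
E
python3 - <<'E'
from geo import *
from scipy.optimize import least_squares
T=lambda x,y:(265+x/3,145+y/3)
S=lambda x,y:(240+x/2.9,115+y/2.9)
for n,u,v in(('KL',S(455,348),T(236,512)),('KR',S(424,212),T(515,443)),('freeL',S(190,235),T(40,225)),('freeR',S(197,5),T(612,88))):print(n,tri(u,v).round(1))
def obs(s):
    x,y,w,a,l,r=s
    K=lambda t,yy:[-100+t*100,yy,105]
    return [('top',T(236,512),K(l,70)),('top',T(515,443),K(r,-70)),('side',S(455,348),K(l,70)),('side',S(424,212),K(r,-70)),
    ('top',T(122,567),[-110,130,66]),('top',T(622,440),[-110,-130,66]),('top',T(100,465),[-60,130,66]),('top',T(597,352),[-60,-130,66]),
    ('side',S(480,487),[-110,130,66]),('side',S(380,487),[-60,130,66]),('side',S(48,578),[110,130,0]),('side',S(473,577),[-110,130,0]),
    ('top',T(40,225),lid(a,170,130,5)),('top',T(612,88),lid(a,170,-130,5)),('side',S(190,235),lid(a,170,130,5)),('side',S(197,5),lid(a,170,-130,5))]
f=lambda s:np.concatenate([proj(c,W(s,q))-m for c,m,q in obs(s)])
r=least_squares(f,[500,-50,.2,1.1,0,0],loss='soft_l1',x_scale=[10,10,.1,.1,.1,.1]);s=r.x
print(s.round(3));print(f(s).reshape(-1,2).round(1).tolist())
np.save('s.npy',s)
print('edge',W(s,lid(s[3],170,0,10)),'KL',W(s,[-100+100*s[4],70,105]),'KR',W(s,[-100+100*s[5],-70,105]))
for n,v in dict(jar=(248,246),bowl=(483,199),weight=(401,349),tape=(510,282),loupe=(272,349)).items():
    p=P['top'];R=np.array(p['R']);C=-R.T@np.ravel(p['t']);d=R.T@[(v[0]-p['cx'])/p['fx'],(v[1]-p['cy'])/p['fy'],1]
    X=C+d*(30-C[2])/d[2];print(n,X.round())
E
```

```text
KL [450.8 -21.3 102.6]
KR [ 497.1 -151.2  103.3]
freeL [556.1  78.2 204.1]
freeR [ 643.8 -166.1  205.6]
[ 5.68549e+02 -5.29510e+01  3.38000e-01  1.05800e+00 -7.00000e-03
 -1.00000e-03]
[[-0.7, -0.7], [0.9, -1.2], [1.0, -0.7], [0.9, -1.0], [-1.7, -0.9], [0.7, 0.1], [-2.1, 0.1], [-0.5, -2.6], [1.9, -1.8], [1.0, -1.8], [-0.9, 0.4], [-0.2, 1.0], [-1.8, -0.5], [0.2, 0.2], [0.7, -3.6], [2.0, -2.3]]
edge [601.87815398 -41.25218206 213.04691957] KL [450.35674859 -20.2486098  105.        ] KR [ 497.26964953 -152.15583342  105.        ]
jar [550. 136.  30.]
bowl [ 664. -230.   30.]
weight [ 415. -115.   30.]
tape [ 534. -277.   30.]
loupe [395.  80.  30.]
```

The triangulated knob heights (103 mm against 105) and the lid edge fit (angle about 1.06 rad, yaw 0.338) agree with the text. With the tool yaw matched to the case, tool x is case x, tool y is case −y and tool z is down.

```bash
cat > cs.py <<'E'
from geo import *
s=np.load('s.npy')
def c(p): 
    d=p[:2]-s[:2];k,n=np.cos(s[2]),np.sin(s[2]);return np.array([k*d[0]+n*d[1],-n*d[0]+k*d[1],p[2]])
E
python3 - <<'E'
from cs import *
o=bot.get_obs();print('case-frame TCP',c(o['tool_pos']).round(1),'twist deg',-np.degrees(s[2]-o['tcp_rot'][2]))
prev=None
for a in np.linspace(1.058,0,14):
    q=lid(a,158,0,10);q=np.array([q[0]+9.5*min(1,a/.8),q[2]]);print(round(a,2),q.round(1),None if prev is None else (q-prev).round(1));prev=q
E
```

```text
case-frame TCP [-569.6 -284.3  226.7] twist deg -5.543304884625682
1.06 [ 50.7 202.6] None
0.98 [ 39.3 196.5] [-11.4  -6.1]
0.9 [ 28.5 189.5] [-10.8  -7. ]
0.81 [ 18.3 181.7] [-10.2  -7.8]
0.73 [  7.9 173.1] [-10.4  -8.6]
0.65 [ -1.9 163.7] [-9.8 -9.4]
0.57 [-10.9 153.6] [ -9.  -10.1]
0.49 [-19. 143.] [ -8.2 -10.7]
0.41 [-26.3 131.7] [ -7.3 -11.2]
0.33 [-32.6 120. ] [ -6.3 -11.7]
0.24 [-38.  107.9] [ -5.4 -12.1]
0.16 [-42.4  95.5] [ -4.4 -12.4]
0.08 [-45.7  82.8] [ -3.3 -12.7]
0.0 [-48.  70.] [ -2.3 -12.8]
```

>>> jog_arm(
  dp=[
    [0,0,-0.03],
    [0.045,-0.02,0],
    [0.045,-0.02,0],
    [0.045,-0.02,0],
    [0.045,-0.02,0],
    [0.045,-0.02,0],
    [0.045,-0.02,0],
    [0.045,-0.02,0],
    [0.045,-0.02,0],
    [0.045,-0.02,0],
  ],
  twist=[-5.5,0,0,0,0,0,0,0,0,0],
  jaw=0,
)

```text
time: 2.25
tool_pos: [449.1, -204.9, 256.9]
tcp_rot: [3.141, -0.0, 0.337]
contact_force: [1.1, -0.9, -0.5]
grip_width: 0.6
finger_force: 0.0
```

```bash
python3 - <<'E'
from cs import *
o=bot.get_obs();print(o['time'],c(o['tool_pos']).round(1),o['tcp_rot'],o['contact_force'],o['grip_width'])
E
```

```text
2.25 [-163.1 -103.8  256.9] [ 3.14101337e+00 -2.21040365e-04  3.36840511e-01] [ 1.11346239 -0.88481193 -0.47551563] 0.6157899990955621
```

>>> jog_arm(
  dp=[
    [0.036,-0.017,0],
    [0.036,-0.017,0],
    [0.036,-0.017,0],
    [0.036,-0.017,0],
    [0.036,-0.017,0],
    [0.036,-0.017,0],
    [0,0,0.015],
    [0,0,0.01],
    [0,0,0.0],
  ],
  twist=[0,0,0,0,0,0,0,0,0],
)

```text
time: 3.38
tool_pos: [616.9, -39.3, 230.5]
tcp_rot: [-3.141, 0.003, 0.336]
contact_force: [0.8, -0.2, 0.1]
grip_width: 0.3
finger_force: 0.0
```

```bash
python3 - <<'E'
from cs import *
import cv2
o=bot.get_obs();print(o['time'],c(o['tool_pos']).round(1),o['contact_force'])
a=bot.capture('side')[60:320,200:440];cv2.imwrite('pics/s1.png',cv2.resize(a,None,fx=2.3,fy=2.3))
E
```

```text
3.375 [ 50.2  -3.2 230.5] [ 0.81164727 -0.17776394  0.10792222]
```

View pics/s1.png

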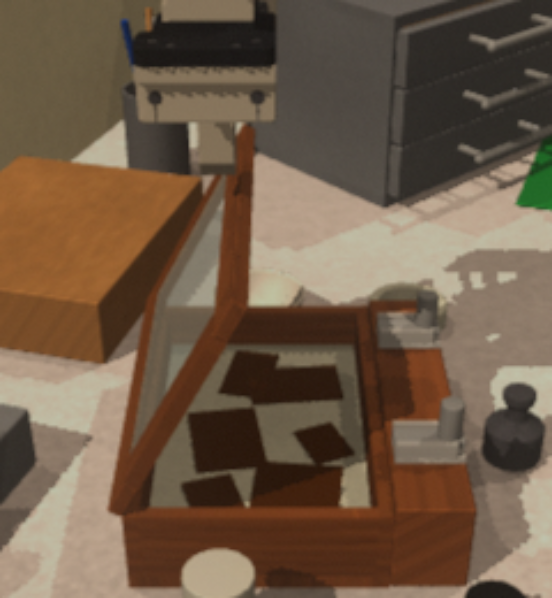

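The closed fingertip, at crop (213,175), is just above and behind the middle of the lid's free edge; nothing else is near it. I'll descend to contact.

>>> jog_arm(
  dp=[
    [0.002,-0.003,0.01],
    [0,0,0.01],
    [0,0,0.004],
    [0,0,0.003],
    [-0.004,0,0.003],
    [-0.005,0,0.003],
    [-0.005,0,0.003],
  ],
  twist=[0,0,0,0,0,0,0],
)

```text
time: 4.3
tool_pos: [605.5, -39.8, 195.8]
tcp_rot: [3.141, -0.0, 0.337]
contact_force: [1.2, 0.2, 2.0]
grip_width: 0.5
finger_force: 0.7
```

```bash
python3 - <<'E'
from cs import *
o=bot.get_obs();print(o['time'],c(o['tool_pos']).round(1),o['contact_force'])
E
```

```text
4.3 [3.930e+01 1.000e-01 1.958e+02] [1.1952618  0.23539968 1.97581968]
```

>>> jog_arm(
  dp=[
    [-0.0054,0,0.0035],
    [-0.0054,0,0.0035],
    [-0.0051,0,0.0039],
    [-0.0051,0,0.0039],
    [-0.0052,0,0.0043],
    [-0.0052,0,0.0043],
    [-0.0049,0,0.0047],
    [-0.0049,0,0.0047],
    [-0.0045,0,0.005],
    [-0.0045,0,0.005],
  ],
  twist=[0,0,0,0,0,0,0,0,0,0],
)

```text
time: 5.55
tool_pos: [558.2, -56.3, 152.5]
tcp_rot: [3.142, 0.0, 0.337]
contact_force: [1.0, 0.3, 1.0]
grip_width: 0.3
finger_force: 0.5
```

```bash
python3 - <<'E'
from cs import *
o=bot.get_obs();print(o['time'],c(o['tool_pos']).round(1),o['contact_force'])
E
```

```text
5.55 [-10.9   0.3 152.5] [0.96866255 0.34264881 0.98656851]
```

Still on the path with light contact. Continuing, and slower towards the end.

>>> jog_arm(
  dp=[
    [-0.0041,0,0.0053],
    [-0.0041,0,0.0053],
    [-0.0036,0,0.0056],
    [-0.0036,0,0.0056],
    [-0.0032,0,0.0058],
    [-0.0032,0,0.0058],
    [-0.0027,0,0.006],
    [-0.0027,0,0.006],
    [-0.0022,0,0.006],
    [-0.0015,0,0.004],
  ],
  twist=[0,0,0,0,0,0,0,0,0,0],
)

```text
time: 6.8
tool_pos: [529.0, -66.5, 97.1]
tcp_rot: [-3.141, 0.0, 0.337]
contact_force: [0.1, 0.5, -0.5]
grip_width: 0.5
finger_force: 0.4
```

>>> jog_arm(
  dp=[
    [-0.001,0,0.003],
    [-0.001,0,0.003],
    [-0.001,0,0.003],
    [-0.001,0,0.003],
    [-0.001,0,0.003],
    [-0.0005,0,0.002],
    [-0.0005,0,0.002],
    [0,0,0.002],
    [0,0,0.002],
    [0,0,0],
  ],
  twist=[0,0,0,0,0,0,0,0,0,0],
)

```text
time: 8.05
tool_pos: [523.5, -68.4, 74.3]
tcp_rot: [-3.141, 0.0, 0.337]
contact_force: [0.2, 0.1, -0.4]
grip_width: 0.6
finger_force: 0.0
```

```bash
python3 - <<'E'
from cs import *
o=bot.get_obs();print(o['time'],c(o['tool_pos']).round(1),o['contact_force'])
E
```

```text
8.05 [-47.6   0.4  74.3] [ 0.1629025   0.12474866 -0.42871897]
```

>>> jog_arm(
  dp=[
    [0,0,0.001],
    [0,0,0.001],
    [0,0,0.001],
    [0,0,0],
  ],
  twist=[0,0,0,0],
)

```text
time: 8.55
tool_pos: [523.6, -68.4, 71.4]
tcp_rot: [3.142, 0.0, 0.337]
contact_force: [-0.2, -0.5, 0.1]
grip_width: 0.3
finger_force: 0.0
```

>>> jog_arm(
  dp=[
    [0,0,0.0005],
    [0,0,0.0005],
    [0,0,0],
  ],
  twist=[0,0,0],
)

```text
time: 8.93
tool_pos: [523.6, -68.4, 70.5]
tcp_rot: [3.142, -0.0, 0.337]
contact_force: [0.0, -1.0, -0.0]
grip_width: 0.2
finger_force: 0.0
```

```bash
python3 - <<'E'
from cs import *
import cv2
o=bot.get_obs();print(o['time'],c(o['tool_pos']).round(1),o['contact_force'])
a=bot.capture('side')[110:320,230:440];cv2.imwrite('pics/s2.png',cv2.resize(a,None,fx=2.8,fy=2.8))
E
```

```text
8.925 [-47.5   0.3  70.5] [ 0.0130375  -0.95398983 -0.0458351 ]
```

View pics/s2.png

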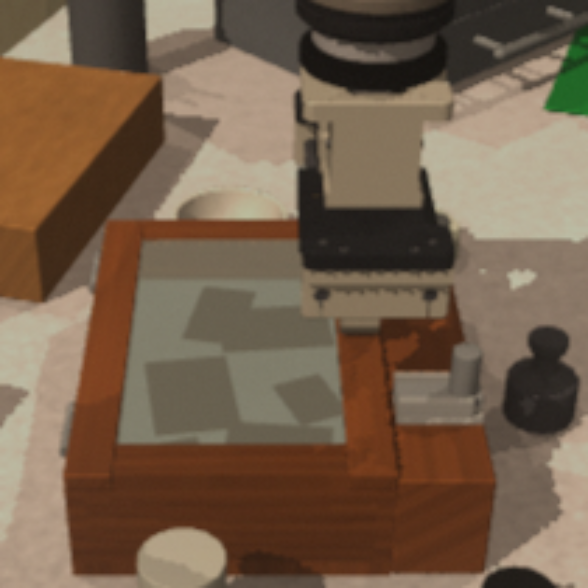

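The lid looks down flush: its rim sits at the tray and the tip rests on the front rim near (360,330). The case hasn't moved. I'll press until there is clear contact.

>>> jog_arm(
  dp=[
    [0,0,0.0005],
    [0,0,0.0005],
    [0,0,0],
  ],
  twist=[0,0,0],
)

```text
time: 9.35
tool_pos: [523.7, -68.4, 70.2]
tcp_rot: [3.141, -0.0, 0.337]
contact_force: [-3.1, 0.3, 8.0]
grip_width: 0.7
finger_force: 3.5
```

>>> jog_arm(
  dp=[
    [0,0,0.0005],
    [0,0,0],
  ],
  twist=[0,0],
)

```text
time: 9.6
tool_pos: [523.7, -68.4, 70.2]
tcp_rot: [3.141, -0.0, 0.337]
contact_force: [-3.7, 0.7, 11.0]
grip_width: 0.5
finger_force: 5.4
```

Rim face found at 70.2 mm with an 11 N reaction, so the lid is shut. Next I'll lift and go in front of the left knob.

>>> jog_arm(
  dp=[
    [0,0,-0.02],
    [0,0,-0.035],
    [-0.03,-0.025,0],
    [-0.03,-0.025,0],
    [-0.025,-0.02,0],
    [0,0,0],
    [0,0,0.02],
    [0,0,0.018],
    [0,0,0],
  ],
  twist=[0,0,0,0,0,0,0,0,0],
)

```text
time: 10.72
tool_pos: [420.4, -30.6, 85.2]
tcp_rot: [-3.141, 0.002, 0.337]
contact_force: [0.4, 0.3, 0.3]
grip_width: 0.5
finger_force: 0.0
```

```bash
python3 - <<'E'
from cs import *
import cv2
o=bot.get_obs();print(o['time'],c(o['tool_pos']).round(1),o['contact_force'])
a=bot.capture('side')[110:320,230:440];cv2.imwrite('pics/s3.png',cv2.resize(a,None,fx=2.8,fy=2.8))
E
```

```text
10.725 [-132.4   70.2   85.2] [0.35162726 0.30177968 0.26752175]
```

View pics/s3.png

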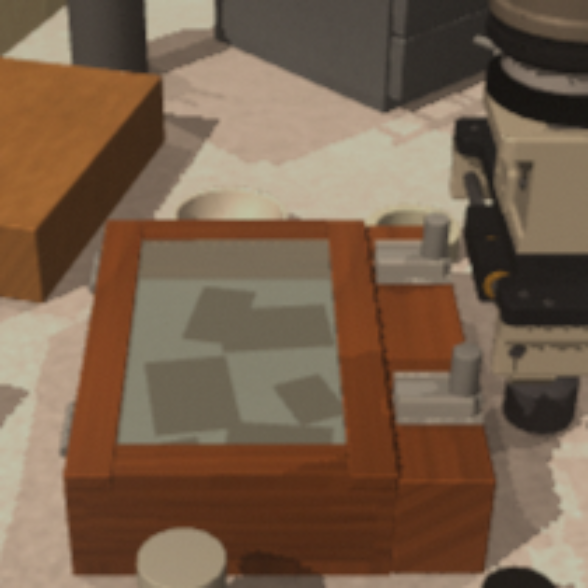

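```bash
python3 - <<'E'
from cs import *
import cv2
o=bot.get_obs();t=o['tool_pos']
for y in(-19,0,19):
  X=W(s,[*(c(t)[:2]+[9.5,y]),t[2]]);print(proj('side',X),(proj('side',X)-[230,110])*2.8, proj('side',X+[0,0,40]))
a=bot.capture('side')[180:290,370:490];cv2.imwrite('pics/s4.png',cv2.resize(a,None,fx=5,fy=5,interpolation=cv2.INTER_CUBIC))
E
```

```text
[409.51401133 237.41847167] [502.63923173 356.77172067] [412.3650022  215.32465808]
[411.38650481 244.78678903] [507.88221346 377.40300928] [414.36045824 222.45074545]
[413.33976228 252.47291512] [513.35133438 398.92416234] [416.44483977 229.89439974]
```

View pics/s4.png

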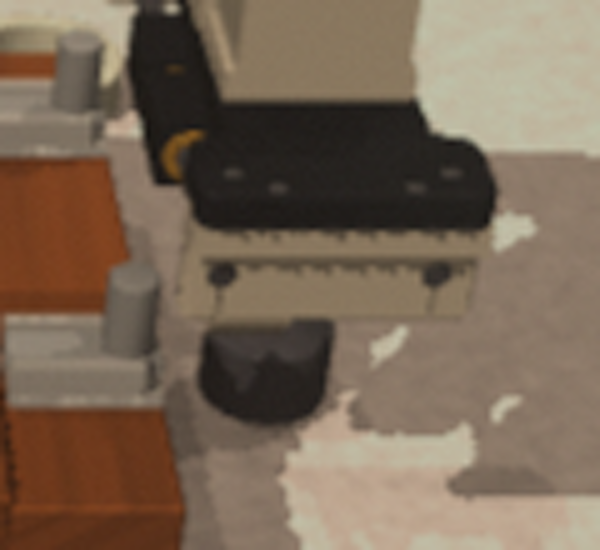

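The fingertip is hidden behind the gripper body, but its projection, at crop (207,324), lines up with the knob at (132,330). Pushing the left catch.

>>> jog_arm(
  dp=[
    [0.005,0,-0.002],
    [0.005,0,0],
    [0.004,0,0],
    [0.004,0,0],
    [0.004,0,0],
    [0.004,0,0],
    [0.004,0,0],
    [0.004,0,0],
    [0.004,0,0],
    [0.002,0,0],
  ],
  twist=[0,0,0,0,0,0,0,0,0,0],
)

```text
time: 12.08
tool_pos: [458.2, -17.1, 88.0]
tcp_rot: [-3.142, 0.0, 0.337]
contact_force: [-2.1, 0.2, 2.1]
grip_width: 0.4
finger_force: 1.1
```

>>> jog_arm(
  dp=[
    [0.001,0,0],
    [0.001,0,0],
    [0,0,0],
  ],
  twist=[0,0,0],
)

```text
time: 12.45
tool_pos: [459.9, -16.5, 88.0]
tcp_rot: [3.142, -0.0, 0.337]
contact_force: [-1.6, -0.3, -0.7]
grip_width: 0.2
finger_force: 0.8
```

```bash
python3 - <<'E'
from cs import *
o=bot.get_obs();print(o['time'],c(o['tool_pos']).round(1),o['contact_force'])
E
```

```text
12.45 [-90.4  70.4  88. ] [-1.61093186 -0.29439329 -0.71196494]
```

>>> jog_arm(
  dp=[
    [0.0005,0,0],
    [0.0005,0,0],
    [0.0005,0,0],
    [0.0005,0,0],
    [0,0,0],
  ],
  twist=[0,0,0,0,0],
)

```text
time: 13.08
tool_pos: [461.8, -15.9, 88.0]
tcp_rot: [3.142, -0.0, 0.337]
contact_force: [-1.8, -0.2, 0.9]
grip_width: 0.1
finger_force: 1.0
```

>>> jog_arm(
  dp=[
    [0.0005,0,0],
    [0,0,0],
  ],
  twist=[0,0],
)

```text
time: 13.32
tool_pos: [462.0, -15.8, 88.0]
tcp_rot: [-3.141, 0.001, 0.337]
contact_force: [-4.3, -0.8, 1.4]
grip_width: 0.7
finger_force: 1.9
```

>>> jog_arm(
  dp=[
    [0.0005,0,0],
    [0,0,0],
  ],
  twist=[0,0],
)

```text
time: 13.58
tool_pos: [462.0, -15.7, 87.9]
tcp_rot: [-3.141, 0.002, 0.337]
contact_force: [-5.3, -2.1, 3.8]
grip_width: 0.3
finger_force: 2.9
```

The left catch is on its stop: the tip stalls and the force rises. Backing off and going across to the right one, above the 58 mm weight.

>>> jog_arm(
  dp=[
    [-0.014,0,0],
    [-0.03,0,0],
    [0,0.04,-0.01],
    [0,0.05,0],
    [0,0.04,0],
    [0,0.01,0.01],
    [0,0,0],
  ],
  twist=[0,0,0,0,0,0,0],
)

```text
time: 14.45
tool_pos: [466.4, -161.8, 86.9]
tcp_rot: [-3.14, 0.001, 0.336]
contact_force: [-0.1, -0.2, 0.7]
grip_width: 0.5
finger_force: 0.0
```

```bash
python3 - <<'E'
from cs import *
o=bot.get_obs();print(o['time'],c(o['tool_pos']).round(1),o['contact_force'])
E
```

```text
14.45 [-132.4  -68.9   86.9] [-0.08363327 -0.20229999  0.65185395]
```

>>> jog_arm(
  dp=[
    [0.005,0.001,0],
    [0.005,0,0],
    [0.004,0,0],
    [0.004,0,0],
    [0.004,0,0],
    [0.004,0,0],
    [0.004,0,0],
    [0.004,0,0],
    [0.004,0,0],
    [0.002,0,0],
  ],
  twist=[0,0,0,0,0,0,0,0,0,0],
)

```text
time: 15.7
tool_pos: [505.7, -149.7, 87.9]
tcp_rot: [-3.141, 0.0, 0.337]
contact_force: [-2.7, 1.6, 0.6]
grip_width: 0.6
finger_force: 1.3
```

>>> jog_arm(
  dp=[
    [0.001,0,0],
    [0.001,0,0],
    [0.0005,0,0],
    [0,0,0],
  ],
  twist=[0,0,0,0],
)

```text
time: 16.2
tool_pos: [507.9, -149.2, 87.9]
tcp_rot: [3.142, 0.0, 0.337]
contact_force: [-4.3, 2.0, -0.2]
grip_width: 0.5
finger_force: 1.2
```

>>> jog_arm(
  dp=[
    [0.0005,0,0],
    [0.0005,0,0],
    [0,0,0],
  ],
  twist=[0,0,0],
)

```text
time: 16.58
tool_pos: [508.7, -148.8, 88.0]
tcp_rot: [-3.142, 0.0, 0.337]
contact_force: [-3.1, 1.2, -0.5]
grip_width: 0.4
finger_force: 1.7
```

```bash
python3 - <<'E'
from cs import *
o=bot.get_obs();print(o['time'],c(o['tool_pos']).round(1),o['contact_force'])
E
```

```text
16.575 [-88.2 -70.6  88. ] [-3.1333352   1.15583463 -0.45590742]
```

>>> jog_arm(
  dp=[
    [0.0005,0,0],
    [0,0,0],
  ],
  twist=[0,0],
)

```text
time: 16.82
tool_pos: [508.8, -148.8, 87.9]
tcp_rot: [-3.141, 0.001, 0.337]
contact_force: [-6.3, 0.1, 0.7]
grip_width: 0.2
finger_force: 2.6
```

>>> jog_arm(
  dp=[
    [0.0005,0,0],
    [0,0,0],
  ],
  twist=[0,0],
)

```text
time: 17.08
tool_pos: [508.9, -148.7, 87.9]
tcp_rot: [-3.141, 0.002, 0.337]
contact_force: [-5.9, -0.0, 1.0]
grip_width: 0.8
finger_force: 3.4
```

The right catch has stalled on its stop too. Backing off for a last look.

>>> jog_arm(
  dp=[
    [-0.014,0,0],
    [-0.03,0,0],
    [-0.02,0,-0.03],
    [0,0,-0.05],
    [-0.03,0,-0.05],
    [-0.03,0,0],
    [0,0,0],
  ],
  twist=[0,0,0,0,0,0,0],
)

```text
time: 17.95
tool_pos: [392.0, -190.4, 219.1]
tcp_rot: [3.138, -0.002, 0.335]
contact_force: [0.2, 0.2, 0.6]
grip_width: 0.2
finger_force: 0.0
```

```bash
python3 - <<'E'
from cs import *
import cv2
for n in('top','side'):
    im=bot.capture(n)
    if n=='top': a=im[145:365,215:545]
    else: b=im[110:370,230:450]
    for l in('jar','weight','loupe','tape','bowl','catch_left_knob','catch_right_knob'):print(n,l,[(np.round(d['bbox']).tolist(),round(d['confidence'],2)) for d in bot.find_in(n,l)][:1])
    for y,x in((70,-70),(-70,-70)):print('exp knob',proj(n,W(s,[x,y,105])).round(1))
h=580
a=cv2.resize(a,(460,307));b=cv2.resize(b,(330,390));o=np.zeros((400,800,3),np.uint8);o[:307,:460]=a;o[:390,465:795]=b
cv2.imwrite('pics/f.png',o);print(bot.get_obs()['contact_force'])
E
```

```text
top jar [([248.0, 243.0, 32.0, 37.0], 0.72)]
top weight [([401.0, 349.0, 33.0, 30.0], 0.98)]
top loupe [([272.0, 349.0, 26.0, 22.0], 0.65)]
top tape [([510.0, 282.0, 49.0, 42.0], 0.91)]
top bowl [([483.0, 200.0, 53.0, 56.0], 0.82)]
top catch_left_knob [([332.0, 291.0, 20.0, 29.0], 0.81)]
top catch_right_knob [([426.0, 268.0, 15.0, 34.0], 0.86)]
exp knob [337.7 294. ]
exp knob [431.8 271.3]
side jar [([293.0, 326.0, 36.0, 54.0], 0.67)]
side weight [([423.0, 246.0, 26.0, 39.0], 0.82)]
side loupe [([412.0, 333.0, 31.0, 40.0], 0.74)]
side tape [([382.0, 195.0, 22.0, 21.0], 0.69)]
side bowl [([313.0, 184.0, 39.0, 11.0], 0.85)]
side catch_left_knob [([367.0, 245.0, 29.0, 20.0], 0.85)]
side catch_right_knob [([361.0, 194.0, 29.0, 22.0], 0.85)]
exp knob [377.  234.3]
exp knob [369.4 187.1]
[ 0.3093251 -0.1111751 -0.1071419]
```

View pics/f.png

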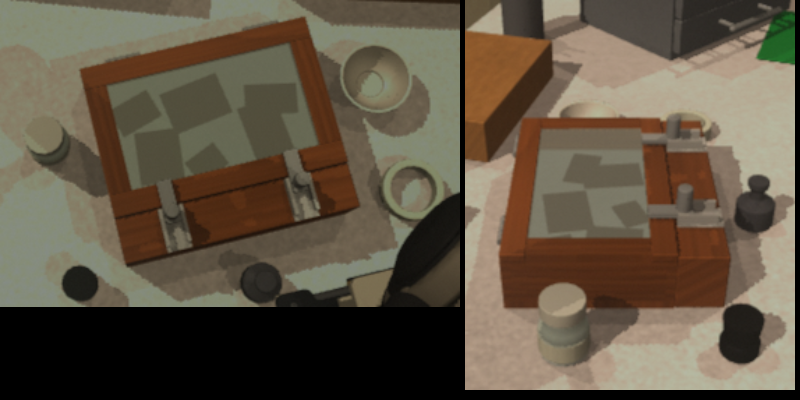

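The lid is shut. Both catch bars, at left-panel (167,195) and (298,165), reach over the rim and have travelled the full amount. The bystanders haven't moved and the arm is clear.

```bash
python3 -c "
from plant import bot
print(bot.close_job())"
```

```text
the job is handed in; nothing more can be done
None
```

The lid was eased fully shut without slamming, both catches were pushed home to their stops, and the case and bystanders stayed put; I handed the job in at about 19 s of the 51 s allowed (no verdict was returned).

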